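# Load the hair rollers on the station in order of thickness

## Task

Load the roller station for the next client: stand one hair roller over each post, right down on the white base, in order of thickness, the thickest on the post at the spray bottle's end of the row and the thinnest on the post at the jar's end. Leave the spray bottle and the jar standing where they are.

Things in the scene. Friction and masses are not known exactly. Their poses are not given: they have to be found in the camera images.
- roller_1_center (a point): The thinnest of four loose hair rollers: a grey rigid tube with thin dark ribs standing on end on the table, 34 mm outer diameter, 62 mm tall, with a 28 mm bore right through it along its own z (all four have the same height and bore; they differ only in outer diameter: 34, 42, 50, 58 mm). The point is its centre, half-way up, 31 mm above its lower end. z is up along the tube.
- roller_2_center (a point): The second thinnest of four loose hair rollers: a grey rigid tube with thin dark ribs standing on end on the table, 42 mm outer diameter, 62 mm tall, with a 28 mm bore right through it along its own z (all four have the same height and bore; they differ only in outer diameter: 34, 42, 50, 58 mm). The point is its centre, half-way up, 31 mm above its lower end. z is up along the tube.
- roller_3_center (a point): The second thickest of four loose hair rollers: a grey rigid tube with thin dark ribs standing on end on the table, 50 mm outer diameter, 62 mm tall, with a 28 mm bore right through it along its own z (all four have the same height and bore; they differ only in outer diameter: 34, 42, 50, 58 mm). The point is its centre, half-way up, 31 mm above its lower end. z is up along the tube.
- roller_4_center (a point): The thickest of four loose hair rollers: a grey rigid tube with thin dark ribs standing on end on the table, 58 mm outer diameter, 62 mm tall, with a 28 mm bore right through it along its own z (all four have the same height and bore; they differ only in outer diameter: 34, 42, 50, 58 mm). The point is its centre, half-way up, 31 mm above its lower end. z is up along the tube.
- post_a: One of four identical steel posts, 10 mm diameter and 40 mm tall with a chamfered tip, standing 74 mm apart in a straight row on the fixed white roller station (a slab 80 x 310 mm, 18 mm thick, long side along the row, centred on the row); this one is at one end of the row (the station's own -y end). The origin is the post's foot, on the slab's top, 18 mm above the table; z is up, y runs along the row from post_a to post_d, x across it.
- post_b: One of four identical steel posts, 10 mm diameter and 40 mm tall with a chamfered tip, standing 74 mm apart in a straight row on the fixed white roller station (a slab 80 x 310 mm, 18 mm thick, long side along the row, centred on the row); this one is second in the row, next to post_a. The origin is the post's foot, on the slab's top, 18 mm above the table; z is up, y runs along the row from post_a to post_d, x across it.
- post_c: One of four identical steel posts, 10 mm diameter and 40 mm tall with a chamfered tip, standing 74 mm apart in a straight row on the fixed white roller station (a slab 80 x 310 mm, 18 mm thick, long side along the row, centred on the row); this one is third in the row, next to post_d. The origin is the post's foot, on the slab's top, 18 mm above the table; z is up, y runs along the row from post_a to post_d, x across it.
- post_d: One of four identical steel posts, 10 mm diameter and 40 mm tall with a chamfered tip, standing 74 mm apart in a straight row on the fixed white roller station (a slab 80 x 310 mm, 18 mm thick, long side along the row, centred on the row); this one is at the other end of the row (the station's own +y end). The origin is the post's foot, on the slab's top, 18 mm above the table; z is up, y runs along the row from post_a to post_d, x across it.
- sprayer: Red spray bottle, 68 mm diameter, 156 mm tall, standing on the table 134 mm beyond one end post of the row, in line with it (which end changes from start to start). The origin is the centre of its underside; 156 mm includes the trigger head, which reaches 38 mm out to one side; its turn about z means nothing.
- jar: Squat white jar with a black cap, 72 mm diameter, 65 mm tall, standing on the table 134 mm beyond the other end post of the row. The origin is the centre of its underside.
Mind the look-alikes: they are no part of the job. What is shaped like the part that bears roller_4_center but purple or yellow is not meant. Leave any green look-alike of the part that bears roller_1_center alone.

How it is judged (in metres and radians):
At the end, for the whole second after the job is handed in: Each roller stands upright (within 0.12 rad) over its own post, axis within 13 mm of the post, lower end on the white base (within 6 mm), running thickest to thinnest from the spray bottle's end to the jar's end; all released and at rest (((horizontal distance between sprayer and post_d below 0.2 m and horizontal distance between roller_1_center and post_a below 0.013 m and z of roller_1_center in the frame of post_a between 0.025 and 0.037 m and angle between the z axis of roller_1_center and the z axis of post_a, either way round below 0.12 rad and horizontal distance between roller_2_center and post_b below 0.013 m and z of roller_2_center in the frame of post_b between 0.025 and 0.037 m and angle between the z axis of roller_2_center and the z axis of post_b, either way round below 0.12 rad and horizontal distance between roller_3_center and post_c below 0.013 m and z of roller_3_center in the frame of post_c between 0.025 and 0.037 m and angle between the z axis of roller_3_center and the z axis of post_c, either way round below 0.12 rad and horizontal distance between roller_4_center and post_d below 0.013 m and z of roller_4_center in the frame of post_d between 0.025 and 0.037 m and angle between the z axis of roller_4_center and the z axis of post_d, either way round below 0.12 rad) or (horizontal distance between sprayer and post_a below 0.2 m and horizontal distance between roller_4_center and post_a below 0.013 m and z of roller_4_center in the frame of post_a between 0.025 and 0.037 m and angle between the z axis of roller_4_center and the z axis of post_a, either way round below 0.12 rad and horizontal distance between roller_3_center and post_b below 0.013 m and z of roller_3_center in the frame of post_b between 0.025 and 0.037 m and angle between the z axis of roller_3_center and the z axis of post_b, either way round below 0.12 rad and horizontal distance between roller_2_center and post_c below 0.013 m and z of roller_2_center in the frame of post_c between 0.025 and 0.037 m and angle between the z axis of roller_2_center and the z axis of post_c, either way round below 0.12 rad and horizontal distance between roller_1_center and post_d below 0.013 m and z of roller_1_center in the frame of post_d between 0.025 and 0.037 m and angle between the z axis of roller_1_center and the z axis of post_d, either way round below 0.12 rad)) and linear speed of each of roller_1, roller_2, roller_3, roller_4 below 0.02 m/s and contact force between each of roller_1, roller_2, roller_3, roller_4 and the fingers below 0.05 N); the robot touches nothing.
It fails at once if the spray bottle is shifted by more than 25 mm or tipped (distance of sprayer from where it was at the start of the episode above 0.025 m or angle between sprayer's own z axis and vertical above 0.35 rad).
It fails at once if the jar is shifted by more than 25 mm or tipped (distance of jar from where it was at the start of the episode above 0.025 m or angle between jar's own z axis and vertical above 0.35 rad).
It also fails if it takes over 90 s, if anything falls off the work surface, if the arm or the gripper's body presses on something with over 40 N, if the wrist force passes 120 N, or if a joint passes its speed limit or range.

## Robot

A 6-joint arm with a two-finger parallel gripper is mounted at the origin on the work surface. World frame = base frame: x ahead of the robot, y to its left, z up, the work surface at z = 0. Lengths are in m, angles in degrees, forces in N, time in s.
With the tool pointing down it reaches from about 0.25 to 0.725 m from the base axis. Payload 9.7 kg.
Tool frame: the origin (TCP) lies at the very end of the fingers, on their centre line; the grasp point (between the pads) lies 19 mm behind it; z points along the fingers, y is the direction in which the jaws open and shut (so a half turn about z gives the same grasp; the last joint's range is limited). The gripper opens to 85 mm and grips with 20 to 120 N. Pads are 22 mm wide; open, the fingers measure 114 mm over their backs; the gripper's body (76 mm by 85 mm) begins 54 mm behind the grasp point. The pads swing forward as they close: fully open they stand 13 mm farther back than shut.
Start: joints at [65.432, 4.979, 10.078, 95.1, 0, 90], TCP at [0.229, 0.5, 0.231] pointing down, gripper open.
Joint ranges: [-179.16, 179.16], [-48.56, 103.87], [-65.8, 70.77], [-126.05, 130.52], [-82.76, 87.17], [-180, 180]. Speed limits (degrees/s): [127.2, 127.2, 147.25, 180, 180, 180].

## Interface

Orientations are given as [roll, pitch, yaw] about the fixed x, y, z axes, in that order (R = Rz(yaw) Ry(pitch) Rx(roll)).
In Python, from workcell import bot gives the robot as it stands.
- The arm moves only by the shell command python3 -m pendant 'ROWS' [FORCE]. ROWS is JSON, a list that holds one entry, the list of rows, each a list of 7 numbers: the shift along the tool's x, y, z in cm, then the turn, a rotation vector about the tool's x, y, z in rad, then the opening in per cent of the stroke, from 0 (shut) to 100 (fully open). In form: [[[dx, dy, dz, ax, ay, az, gripper], ...]]. A call has 1 to 5 rows; each row shifts and turns the pose as measured when the row begins, along the tool's axes as they then stand; what a row does not reach is not made up. A row lasts 1/12 s, in which the tool goes at most 41.7 mm and 7.16 degrees, less where a joint would pass 70% of its speed; a pose out of reach is approached as far as the arm can. A call with a gripper value outside its range is refused whole. The fingers move at their own pace and stop on an object; FORCE is the grip in N (left out, the last holds). Time passes only in rows, so rows that do not move let the fingers close. It gives the time, the measured TCP pose, the force and the opening at its end, in the units of the state.
- bot.get_obs(): the state, without advancing time (a new reading comes with each control period).
- bot.camera(name): name is "side" or "top" or "wrist"; returns the picture (480x640x3 uint8, red, green, blue); there is no depth.
- bot.get_calibration(name): a dict with "intrinsics" (3x3 intrinsics, pixels), "D" ([k1, k2, p1, p2, k3] as OpenCV has them; the pictures are not rectified), "pose" (4x4, takes a point from camera to world coordinates); the wrist camera has in their place "T_tool_cam" (4x4, takes a point from camera to tool coordinates, whose origin is the TCP and whose axes are the flange's). Camera axes: x right, y down, z forward; pixel columns grow to the right and rows downward; lengths in m; the calibration is good to about 2 mm. A picture is of the moment at which its call begins: read the wrist's pose just before it. get_calibration takes no time and is no camera call.
- bot.job_done(): hands the job in, once; it reports no verdict.
Trained networks look in the newest picture that a camera, given by its name, has taken for a name from the list of things; names that differ only in an ending like _2 or _b are one class to them, and where a whole thing is asked for, a point or a joint stands for the part that bears it (a point fixed in the world has none). Each returns a list of dicts, best first, with "confidence" (0 to 1); they miss things now and then, are a little off and sometimes report something else, mostly with a low value. They report only what shows in the picture. A call takes as long as a camera call. They do not tell look-alikes from the thing itself.
- bot.masks_of(camera, thing): "pixels" (480x640 bool, what is visible of it) and "extent" ([left, top, right, bottom] in pixels, round what is visible of it).
- bot.mark_of(camera, thing): "uv" ([column, row] in pixels: a listed point, or the origin of a listed thing).
The state is a dict: "time": time; "q": joint angles; "qd": joint speeds; "joint_efforts": joint torques, N m; "ee_pos": TCP position; "tcp_rot": TCP orientation; "wrist_force": force on the tool from outside, world axes, zero at the start; "torque": the same for the moment, N m; "opening": finger opening in m.
Only numpy, scipy, OpenCV 4.12 (cv2) and the standard library are available. Lean on these libraries where they do the work, as an engineer would, in place of code of your own. Each camera call takes 0.05 s, during which the arm holds its last target. There are 200 camera calls.

## Working session

There is one attempt and no reset: what is moved stays moved. The work goes in short steps, Python scripts to look and compute and a shell command to move; the robot and the scene stay as the last step left them, time stands still between calls to the robot, and variables do not carry over. Pictures are saved under pics/ and viewed, about 12 in all and at most 16, crops included, and the job is handed in when it is done.

```bash
mkdir -p pics; ls; python3 - <<'E'
from workcell import bot
import cv2
o=bot.get_obs(); print(o)
for n in("top","side","wrist"):
    cv2.imwrite(f"pics/{n}0.png",bot.camera(n)[...,::-1])
    c=bot.get_calibration(n); print(n,c)
E
```

```text
pics
{'time': 0.0, 'q': array([ 6.54316367e+01,  5.01041910e+00,  1.00347236e+01,  9.50991580e+01,
       -1.24078855e-03,  9.00001391e+01]), 'qd': array([-0.02173512, -0.04660537, -0.02280692, -0.00859939, -0.0062279 ,
        0.11908764]), 'joint_efforts': array([ 1.35400926e-03, -5.20389855e+01,  4.64802897e+01,  1.63080404e-02,
        1.20186887e-04, -2.44493680e-05]), 'ee_pos': array([0.22859008, 0.49999845, 0.23059201]), 'tcp_rot': array([-1.79925146e+02,  1.24096927e-03,  1.55431499e+02]), 'wrist_force': array([ 0.37709763,  0.50676461, -0.10294747]), 'torque': array([ 0.02226222, -0.03214007, -0.01650769]), 'opening': 0.08544089498336797}
top {'intrinsics': array([[531.99460525,   0.        , 320.56548193],
       [  0.        , 531.99460525, 229.7213286 ],
       [  0.        ,   0.        ,   1.        ]]), 'D': array([-0.12264007,  0.        ,  0.        ,  0.        ,  0.        ]), 'pose': array([[ 0.0034554 , -0.99685094,  0.07922292,  0.42441555],
       [-0.99999039, -0.00323078,  0.00296327,  0.01766663],
       [-0.00269799, -0.0792324 , -0.99685252,  1.08689433],

[... 481 characters left out ...]
-0.62261914,  0.57359632],
       [ 0.        ,  0.        ,  0.        ,  1.        ]])}
wrist {'intrinsics': array([[428.27149821,   0.        , 317.29082908],
       [  0.        , 428.27149821, 232.36567823],
       [  0.        ,   0.        ,   1.        ]]), 'D': array([-0.01576707,  0.        ,  0.        ,  0.        ,  0.        ]), 'T_tool_cam': array([[ 4.72484665e-04, -9.55332912e-01, -2.95531392e-01,
         7.47295862e-02],
       [ 9.99999638e-01,  2.42456599e-04,  8.14998788e-04,
         5.70222230e-04],
       [-7.06941630e-04, -2.95531670e-01,  9.55332682e-01,
        -1.43390195e-01],
       [ 0.00000000e+00,  0.00000000e+00,  0.00000000e+00,
         1.00000000e+00]])}
```

View pics/top0.png

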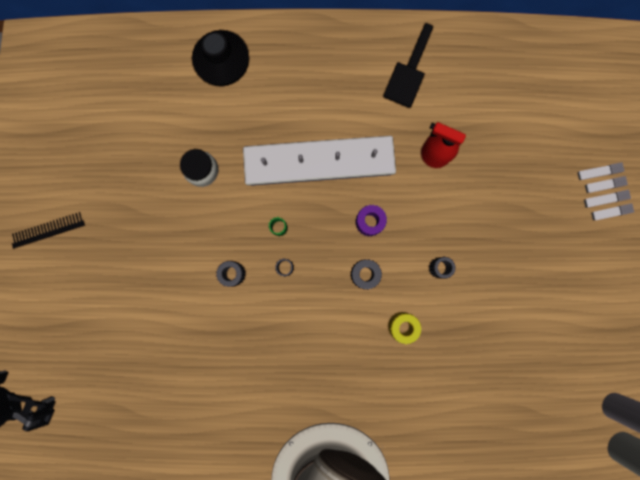

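View pics/side0.png

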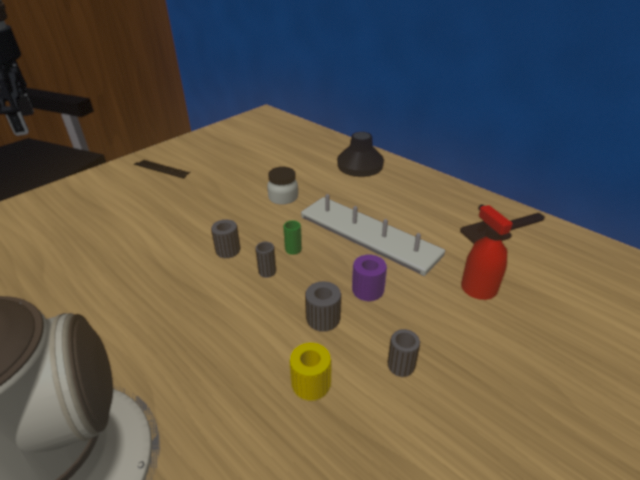

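```bash
cat > h.py <<'E'
from workcell import bot
import numpy as np, cv2
from scipy.spatial.transform import Rotation as Ro
def campose(n,o=None):
    c=bot.get_calibration(n)
    if n!="wrist": return c,c["pose"]
    T=np.eye(4);T[:3,:3]=Ro.from_euler("xyz",o["tcp_rot"],degrees=True).as_matrix();T[:3,3]=o["ee_pos"]
    return c,T@c["T_tool_cam"]
def loc(n,uv,z,o=None):
    c,P=campose(n,o)
    p=cv2.undistortPoints(np.float64(uv).reshape(-1,1,2),c["intrinsics"],c["D"]).reshape(-1,2)
    d=np.c_[p,np.ones(len(p))]@P[:3,:3].T
    return P[:3,3]+d*((z-P[2,3])/d[:,2:])
def go(x,y,z,yaw):
    o=bot.get_obs();R=Ro.from_euler("xyz",o["tcp_rot"],degrees=True)
    G=Ro.from_euler("xyz",[180,0,yaw],degrees=True)
    d=R.inv().apply(np.array([x,y,z])-o["ee_pos"])*100
    print("go cm",d.round(2),"rv",(R.inv()*G).as_rotvec().round(3),"t",o["time"],"ee",o["ee_pos"].round(4),"F",o["wrist_force"].round(1),"open",round(o["opening"],4))
E
python3 - <<'E'
from h import *
for n in("top","side"):
    bot.camera(n)
    for t,z in(("roller_1_center",.031),("post_a",.018),("sprayer",0),("jar",0)):
        for m in bot.mark_of(n,t):
            print(n,t,round(m["confidence"],2),np.round(m["uv"],1),loc(n,m["uv"],z)[0].round(4))
    for m in bot.masks_of(n,"roller_1_center"):
        print(n,round(m["confidence"],2),m["extent"],m["pixels"].sum())
# slab corners from top
im=cv2.imread("pics/top0.png");m=((im.min(2)>140)*255).astype(np.uint8);m[:120]=0;m[200:]=0;m[:,:235]=0;m[:,405:]=0
c=max(cv2.findContours(m,0,1)[0],key=cv2.contourArea)
b=cv2.boxPoints(cv2.minAreaRect(c));print(b,loc("top",b,.018).round(4))
E
```

```text
top roller_1_center 0.65 [280.7 226.8] [0.5139 0.1003 0.031 ]
top roller_1_center 0.49 [283.9 266.5] [0.4349 0.0933 0.031 ]
top post_a 0.56 [337.2 158.6] [ 0.6551 -0.0126  0.018 ]
top post_a 0.56 [269.1 162.7] [0.6464 0.1265 0.018 ]
top post_a 0.46 [371.2 156.4] [ 0.6601 -0.0822  0.018 ]
top post_a 0.39 [299.9 158.8] [0.6545 0.0636 0.018 ]
top sprayer 0.72 [436.3 149.6] [ 0.6797 -0.2206  0.    ]
top jar 0.77 [204.8 169.7] [0.6356 0.2627 0.    ]
top 0.56 [277.6, 258.2, 291.7, 273.4] 127
top 0.49 [269.1, 215.1, 288.1, 237.0] 184
side roller_1_center 0.74 [264.  262.5] [0.4256 0.0863 0.031 ]
side roller_1_center 0.58 [295.4 237.3] [0.5185 0.0998 0.031 ]
side roller_1_center 0.24 [477.7 286.5] [ 0.6383 -0.2304  0.031 ]
side post_a 0.61 [324.4 209.1] [0.6443 0.1405 0.018 ]
side post_a 0.58 [387.4 232.2] [ 0.6714 -0.012   0.018 ]
side post_a 0.57 [351.6 221.6] [0.6495 0.0658 0.018 ]
side post_a 0.48 [415.  252.8] [ 0.6547 -0.0913  0.018 ]
side sprayer 0.69 [478.3 287.5] [ 0.6706 -0.2209  0.    ]
side jar 0.83 [284.2 196.6] [0.637  0.2651 0.    ]
side 0.87 [283.7, 218.1, 301.4, 252.9] 570
side 0.84 [254.1, 243.1, 279.3, 277.3] 654
[[242.9846  146.58939]
 [391.84152 135.64404]
 [394.55823 172.59134]
 [245.70132 183.53668]] [[ 0.6801  0.1807  0.018 ]
 [ 0.7039 -0.125   0.018 ]
 [ 0.6268 -0.1297  0.018 ]
 [ 0.6033  0.1737  0.018 ]]
```

```bash
python3 - <<'E'
from h import *
ims={}
for n in("top","side"):
    ims[n]=bot.camera(n)
    for k in(2,3,4):
        for m in bot.mark_of(n,f"roller_{k}_center"):
            if m["confidence"]>.25:print(n,k,round(m["confidence"],2),np.round(m["uv"],1),loc(n,m["uv"],.031)[0].round(4))
        
im=ims["top"];hsv=cv2.cvtColor(im,cv2.COLOR_RGB2HSV)
m=((hsv[...,1]<70)*255).astype(np.uint8)
for (u,v) in((231,273),(285,267),(366,274),(443,267)):
    w=np.zeros_like(m);w[v-22:v+22,u-22:u+22]=m[v-22:v+22,u-22:u+22]
    c=max(cv2.findContours(w,0,1)[0],key=cv2.contourArea)
    (cx,cy),r=cv2.minEnclosingCircle(c);x=[loc("top",(cx+s*r,cy),.062)[0] for s in(-1,1)]
    print((u,v),"enc",round(cx,1),round(cy,1),round(r,1),"rim ctr",loc("top",(cx,cy),.062)[0].round(4),"diam",np.linalg.norm(x[0]-x[1]).round(4))
c=im[240:300,200:480,::-1];cv2.imwrite("pics/crop1.png",cv2.resize(c,None,fx=2.8,fy=2.8,interpolation=2))
E
```

```text
top 2 0.67 [440.  266.2] [ 0.4362 -0.2174  0.031 ]
top 2 0.54 [232.1 269.1] [0.4292 0.1964 0.031 ]
top 3 0.96 [232.  270.6] [0.4262 0.1966 0.031 ]
top 4 0.88 [365.9 275.2] [ 0.4183 -0.0693  0.031 ]
top 4 0.88 [370.7 223. ] [ 0.5221 -0.0792  0.031 ]
top 4 0.87 [405.2 326.8] [ 0.3164 -0.1471  0.031 ]
side 2 0.56 [401.5 351.3] [ 0.4343 -0.2182  0.031 ]
side 3 0.81 [225.9 237.8] [0.4225 0.1991 0.031 ]
side 4 0.89 [319.2 301.9] [ 0.4233 -0.0582  0.031 ]
side 4 0.79 [367.4 281.8] [ 0.5167 -0.0852  0.031 ]
side 4 0.78 [307.3 370.4] [ 0.3133 -0.1411  0.031 ]
(231, 273) enc 230.0 273.2 13.5 rim ctr [0.421  0.1952 0.062 ] diam 0.0526
(285, 267) enc 284.0 267.0 8.6 rim ctr [0.4337 0.0908 0.062 ] diam 0.0332
(366, 274) enc 366.0 274.0 15.0 rim ctr [ 0.4207 -0.0669  0.062 ] diam 0.0579
(443, 267) enc 442.2 267.5 12.3 rim ctr [ 0.4333 -0.2149  0.062 ] diam 0.048
```

View pics/crop1.png

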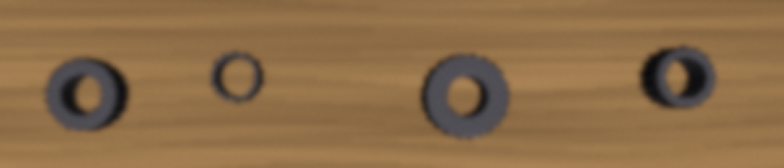

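Things that could be mistaken for the rollers (top view):
- **Green:** (278,227), look-alike of roller 1.
- **Purple and yellow:** (371,220) and (406,328), look-alikes of roller 4.
- **The wanted grey ones:** r3 (231,273), r1 (285,267), r4 (366,274) and r2 (443,267). The crop confirms they are grey and their diameters order correctly.

The sprayer is at the −y end, the jar at +y. I'll start with r3, turning the jaws across the row.

```bash
python3 -m pendant '[[[0,0,0,0,0,0.124,100],[0,0,0,0,0,0.124,100],[0,0,0,0,0,0.124,100],[0,0,0,0,0,0.124,100],[0,0,0,0,0,0.124,100]]]' 40
python3 -m pendant '[[[0,0,0,0,0,0.124,100],[0,0,0,0,0,0.124,100],[0,0,0,0,0,0.124,100],[0,0,0,0,0,0.124,100],[0,0,0,0,0,0,100]]]'
python3 -c "
from h import *
go(.4225,.198,.2,94.5)"
```

```text
time: 1.57
ee_pos: [0.2287, 0.5002, 0.2313]
tcp_rot: [-180.0, 0.0, 119.5]
wrist_force: [0.3, -0.3, 0.2]
opening: 0.0852
time: 1.98
ee_pos: [0.2287, 0.5002, 0.2313]
tcp_rot: [-180.0, 0.0, 90.5]
wrist_force: [-0.5, -0.4, 0.6]
opening: 0.0853
go cm [-30.39  19.11   3.13] rv [-0.     0.    -0.069] t 1.9833 ee [0.2287 0.5002 0.2313] F [-0.5 -0.4  0.6] open 0.0853
```

```bash
python3 -m pendant '[[[0,0,0,0,0,-0.069,100],[-3.4,1.95,0.3,0,0,0,100],[-3.4,1.95,0.3,0,0,0,100],[-3.4,1.95,0.3,0,0,0,100],[-3.4,1.95,0.3,0,0,0,100]]]'
python3 -m pendant '[[[-3.4,1.95,0.3,0,0,0,100],[-3.4,1.95,0.3,0,0,0,100],[-3.4,1.95,0.3,0,0,0,100],[-3.4,1.95,0.3,0,0,0,100],[-2,1,0.3,0,0,0,100]]]'
python3 -c "
from h import *
o=bot.get_obs();im=bot.camera('wrist');cv2.imwrite('pics/w1.png',im[...,::-1])
for m in bot.mark_of('wrist','roller_3_center'):print(m, loc('wrist',m['uv'],.031,o))
go(.4225,.198,.2,94.5)"
```

```text
time: 2.4
ee_pos: [0.3176, 0.3731, 0.2174]
tcp_rot: [-179.9, -0.1, 96.5]
wrist_force: [1.0, 0.1, -0.5]
opening: 0.0853
time: 2.82
ee_pos: [0.4282, 0.2198, 0.2023]
tcp_rot: [179.9, -0.1, 97.9]
wrist_force: [0.4, 0.2, -0.9]
opening: 0.0853
{'uv': [306.0, 232.0], 'confidence': 0.8} [[0.42386568 0.19798205 0.031     ]]
go cm [-2.09 -0.84  0.18] rv [ 0.001 -0.001  0.056] t 2.9167 ee [0.428  0.2198 0.2018] F [-0.5  0.2  0.2] open 0.0854
```

View pics/w1.png

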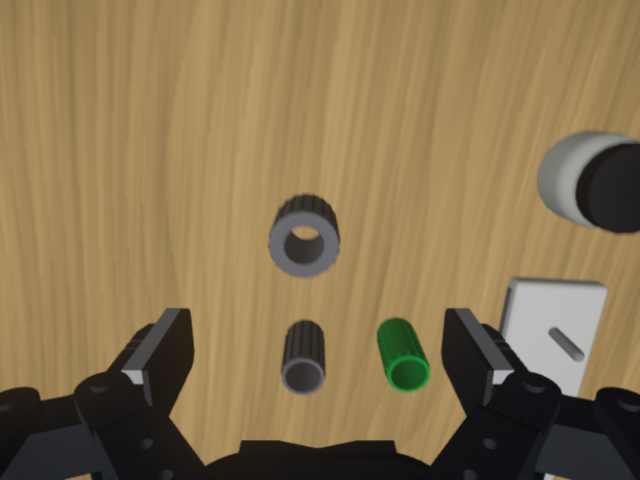

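The wrist view shows r3 with its rim at (304,245), r1 at (303,355) and the green look-alike at (403,355). The r3 position agrees with the top view at (.424,.198). Next I descend.

```bash
python3 -m pendant '[[[-2.1,-0.8,1,0,0,0.056,100],[0,0,3,0,0,0,100],[0,0,3,0,0,0,100],[0,0,0,0,0,0,100]]]'
python3 -c "
from h import *
go(.4237,.198,.022,94.5)"
```

```text
time: 3.25
ee_pos: [0.4238, 0.1977, 0.1315]
tcp_rot: [179.8, -0.2, 95.0]
wrist_force: [0.2, -0.0, -0.2]
opening: 0.0854
go cm [-1.000e-02 -6.000e-02  1.095e+01] rv [ 0.004 -0.004  0.009] t 3.25 ee [0.4238 0.1977 0.1315] F [ 0.2 -0.  -0.2] open 0.0854
```

```bash
python3 -m pendant '[[[0,0,3,0,0,0.009,100],[0,0,3,0,0,0,100],[0,0,3,0,0,0,100],[0,0,2,0,0,0,100],[0,0,0,0,0,0,100]]]'
python3 -m pendant '[[[0,0,0,0,0,0,40],[0,0,0,0,0,0,40],[0,0,0,0,0,0,40],[0,0,0,0,0,0,40],[0,0,0,0,0,0,40]]]' 40
python3 -c "
from h import *
go(.4237,.198,.022,94.5)"
```

```text
time: 3.67
ee_pos: [0.4251, 0.2024, 0.0244]
tcp_rot: [179.4, -0.4, 95.4]
wrist_force: [0.6, -0.3, -0.4]
opening: 0.0853
time: 4.08
ee_pos: [0.4276, 0.2054, 0.0323]
tcp_rot: [179.1, -0.5, 95.8]
wrist_force: [-0.4, 0.5, -0.4]
opening: 0.0492
go cm [-0.7  -0.48  1.02] rv [ 0.016 -0.009  0.023] t 4.0833 ee [0.4276 0.2054 0.0323] F [-0.4  0.5 -0.4] open 0.0492
```

```bash
python3 -m pendant '[[[0,0,-2,0,0,0,40],[0,0,-3,0,0,0,40],[0,0,-3,0,0,0,40],[0,0,-2,-0.0,0,0,40]]]'
python3 -c "
from h import *
o=bot.get_obs()
im=bot.camera('wrist');cv2.imwrite('pics/w2.png',im[...,::-1])
im=bot.camera('side')
for m in bot.mark_of('side','roller_3_center'):print(m)
cv2.imwrite('pics/s2.png',cv2.resize(im[100:400,100:500,::-1],None,fx=1.8,fy=1.8))
go(.6564,-.012,.13,94.5)"
```

```text
time: 4.42
ee_pos: [0.4243, 0.2034, 0.134]
tcp_rot: [179.3, -0.4, 95.8]
wrist_force: [1.0, 0.4, -0.5]
opening: 0.0496
{'uv': [220.1, 189.6], 'confidence': 0.57}
go cm [-23.81  20.83   0.41] rv [ 0.013 -0.008  0.023] t 4.5667 ee [0.425  0.2037 0.1332] F [ 0.3  0.2 -0.9] open 0.0492
```

View pics/s2.png

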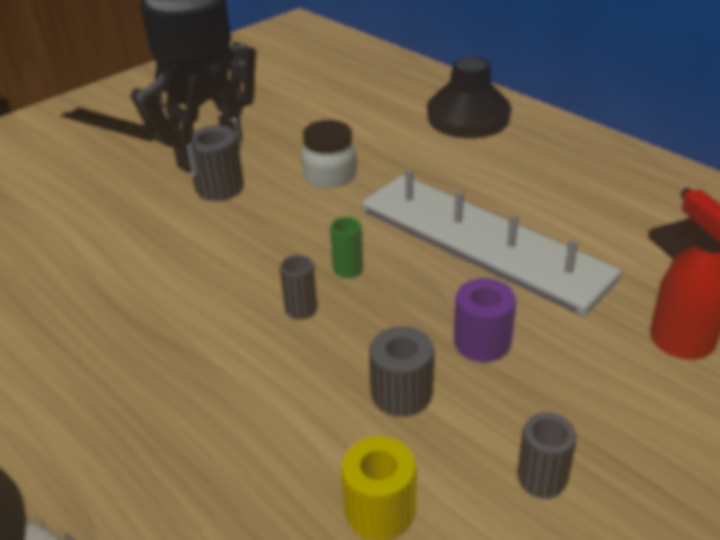

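View pics/w2.png

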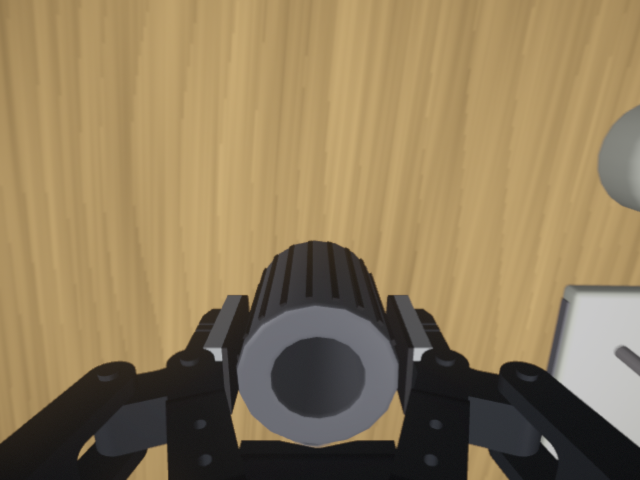

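r3 is held upright, with its rim centre at (318,375) in the wrist view. It sits 7.5 mm toward tool −x and its bottom is 33 mm below the TCP.

```bash
python3 -m pendant '[[[-2.9,2.6,0,0.004,-0.002,0.005,40],[-2.9,2.6,0,0.004,-0.002,0.005,40],[-2.9,2.6,0,0.004,-0.002,0.005,40],[-2.9,2.6,0,0,0,0.005,40],[-2.9,2.6,0,0,0,0,40]]]'
python3 -m pendant '[[[-2.9,2.6,0,0,0,0,40],[-2.9,2.6,0,0,0,0,40],[-1.8,1.6,0,0,0,0,40],[0,0,0,0,0,0,40]]]'
python3 -c "
from h import *
go(.6558,-.0045,.10,94.5)"
```

```text
time: 4.98
ee_pos: [0.5686, 0.0717, 0.1315]
tcp_rot: [-180.0, -0.2, 95.3]
wrist_force: [0.5, 1.5, 0.8]
opening: 0.0492
time: 5.32
ee_pos: [0.6488, -0.0074, 0.1247]
tcp_rot: [-179.7, -0.2, 95.0]
wrist_force: [1.2, 0.7, -0.1]
opening: 0.0499
go cm [0.22 0.74 2.46] rv [-0.005 -0.003  0.01 ] t 5.3167 ee [ 0.6488 -0.0074  0.1247] F [ 1.2  0.7 -0.1] open 0.0499
```

```bash
python3 -m pendant '[[[0.2,0.7,1,-0.005,-0.003,0.01,40],[0,0,1.5,0,0,0,40],[0,0,0.5,0,0,0,40]]]'
python3 -c "
from h import *
go(.6558,-.0045,.052,94.5)
im=bot.camera('side');cv2.imwrite('pics/s3.png',cv2.resize(im[120:320,280:480,::-1],None,fx=2.8,fy=2.8))"
```

```text
time: 5.57
ee_pos: [0.6562, -0.0055, 0.0903]
tcp_rot: [-179.9, -0.0, 94.2]
wrist_force: [0.1, -0.4, -0.9]
opening: 0.0496
go cm [ 0.1  -0.03  3.83] rv [-0.001 -0.001 -0.005] t 5.5667 ee [ 0.6562 -0.0055  0.0903] F [ 0.1 -0.4 -0.9] open 0.0496
```

View pics/s3.png

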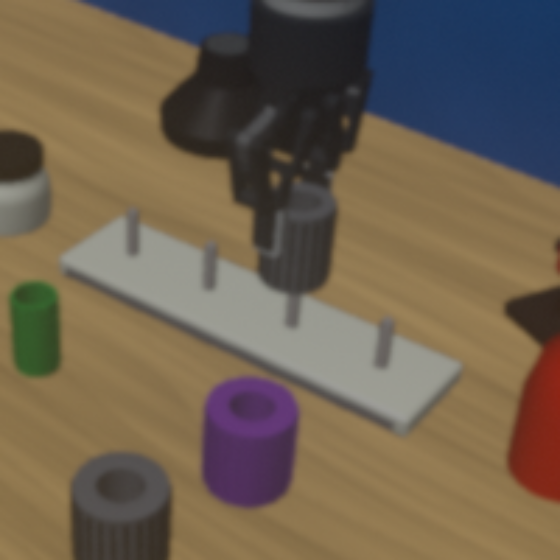

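The roller hangs over the third post from the jar: roller bottom at crop (294,275), post at (293,310). It lines up, so I lower it.

```bash
python3 -m pendant '[[[0.1,0,1.5,0,0,0,40],[0,0,1.5,0,0,0,40],[0,0,0.8,0,0,0,40],[0,0,0.2,0,0,0,40]]]'
python3 -c "
from h import *
go(.6558,-.0045,.051,94.5)"
```

```text
time: 5.95
ee_pos: [0.6541, -0.0004, 0.0488]
tcp_rot: [-179.9, -0.0, 94.4]
wrist_force: [0.3, 0.6, -0.1]
opening: 0.0497
go cm [-0.42  0.13 -0.22] rv [-0.002 -0.001 -0.001] t 5.95 ee [ 6.541e-01 -4.000e-04  4.880e-02] F [ 0.3  0.6 -0.1] open 0.0497
```

```bash
python3 -m pendant '[[[-0.4,0.1,0,0,0,0,75],[0,0,0,0,0,0,75],[0,0,0,0,0,0,75]]]'
python3 -c "
from h import *
go(.6558,-.0045,.051,94.5)
im=bot.camera('side');cv2.imwrite('pics/s4.png',cv2.resize(im[120:320,280:480,::-1],None,fx=2.8,fy=2.8))"
```

```text
time: 6.2
ee_pos: [0.6552, -0.0034, 0.05]
tcp_rot: [-179.9, -0.0, 94.5]
wrist_force: [0.9, 0.0, 0.4]
opening: 0.0642
go cm [-0.12  0.05 -0.1 ] rv [-0.001 -0.001  0.   ] t 6.2 ee [ 0.6552 -0.0034  0.05  ] F [0.9 0.  0.4] open 0.0642
```

View pics/s4.png

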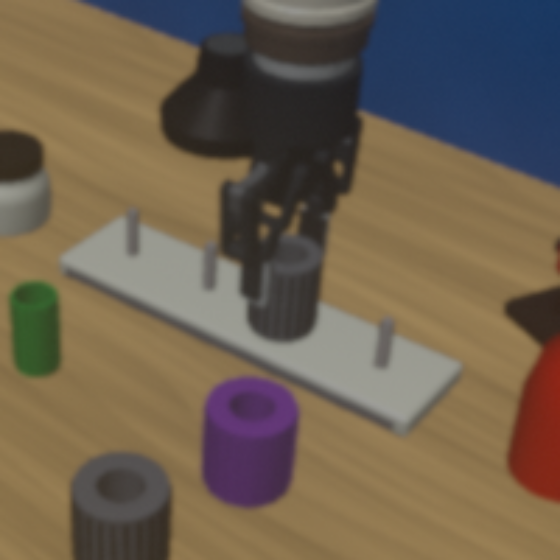

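r3 is seated on its post. Next is r4, the grey one, not the purple.

```bash
python3 -m pendant '[[[0,0,-2,0,0,0,75],[0,0,-3,0,0,0,80],[0,0,-3,0,0,0,90],[0,0,-1,0,0,0,90]]]'
python3 -m pendant '[[[0.8,-3.6,0,0,0,0,90],[0.8,-3.6,0,0,0,0,90],[0.8,-3.6,0,0,0,0,90],[0.8,-3.6,0,0,0,0,90],[0.8,-3.6,0,0,0,0,90]]]'
python3 -c "
from h import *
go(.421,-.0665,.13,94.5)"
```

```text
time: 6.58
ee_pos: [0.6541, -0.0038, 0.1422]
tcp_rot: [-179.7, -0.1, 94.5]
wrist_force: [1.2, -0.4, 0.8]
opening: 0.0769
time: 7.0
ee_pos: [0.4742, 0.0217, 0.1423]
tcp_rot: [179.9, -0.0, 94.3]
wrist_force: [-0.0, -0.6, 1.7]
opening: 0.0773
go cm [-8.4  -5.98  1.22] rv [ 0.002 -0.001 -0.003] t 7.0 ee [0.4742 0.0217 0.1423] F [-0.  -0.6  1.7] open 0.0773
```

```bash
python3 -m pendant '[[[-2.8,-2,0.2,0,0,0,90],[-2.8,-2,0.2,0,0,0,90],[-2.8,-2,0.2,0,0,0,90],[0,0,0,0,0,0,90]]]'
python3 -c "
from h import *
o=bot.get_obs();im=bot.camera('wrist')
for m in bot.mark_of('wrist','roller_4_center'):print(m, loc('wrist',m['uv'],.031,o))
go(.421,-.0665,.13,94.5)"
```

```text
time: 7.33
ee_pos: [0.4138, -0.0663, 0.138]
tcp_rot: [179.6, 0.0, 94.8]
wrist_force: [0.5, -0.2, 1.4]
opening: 0.0765
{'uv': [324.1, 234.3], 'confidence': 0.94} [[ 0.41998084 -0.06878505  0.031     ]]
{'uv': [497.2, 265.6], 'confidence': 0.6} [[ 0.53068236 -0.08053251  0.031     ]]
{'uv': [155.2, 329.5], 'confidence': 0.56} [[ 0.3149202  -0.14328179  0.031     ]]
go cm [-0.27  0.48  0.84] rv [ 0.009 -0.001  0.005] t 7.4333 ee [ 0.416  -0.0642  0.1383] F [ 0.5 -0.9 -0.6] open 0.077
```

```bash
python3 -m pendant '[[[-0.3,0.5,2,0.009,-0.001,0.005,90],[-0.1,0,3,0,0,0,90],[-0.1,0,3,0,0,0,90]]]'
python3 -c "
from h import *
go(.4207,-.067,.022,94.5)"
```

```text
time: 7.68
ee_pos: [0.428, -0.0685, 0.0637]
tcp_rot: [179.2, 0.2, 94.4]
wrist_force: [0.4, -0.1, 0.0]
opening: 0.0763
go cm [ 0.22 -0.77  4.16] rv [ 0.014  0.003 -0.001] t 7.6833 ee [ 0.428  -0.0685  0.0637] F [ 0.4 -0.1  0. ] open 0.0763
```

```bash
python3 -m pendant '[[[0.2,-0.8,0,0.016,0.003,0,90],[0,0,0,0,0,0,90]]]'
python3 -c "
from h import *
go(.4207,-.067,.022,94.5)"
```

```text
time: 7.85
ee_pos: [0.4176, -0.0654, 0.0592]
tcp_rot: [-179.4, -0.1, 94.5]
wrist_force: [-1.0, 0.8, 1.2]
opening: 0.0766
go cm [-0.19  0.34  3.72] rv [-0.011 -0.002  0.   ] t 7.85 ee [ 0.4176 -0.0654  0.0592] F [-1.   0.8  1.2] open 0.0766
```

```bash
python3 -m pendant '[[[-0.1,0.2,1.2,-0.006,0,0,90],[0,0,1.2,0,0,0,90],[0,0,1,0,0,0,90]]]'
python3 -c "
from h import *
go(.4207,-.067,.022,94.5)"
```

```text
time: 8.1
ee_pos: [0.4226, -0.065, 0.0294]
tcp_rot: [180.0, -0.1, 94.6]
wrist_force: [0.4, -0.5, 0.1]
opening: 0.0768
go cm [-0.18 -0.2   0.74] rv [ 0.001 -0.001  0.003] t 8.1 ee [ 0.4226 -0.065   0.0294] F [ 0.4 -0.5  0.1] open 0.0768
```

```bash
python3 -m pendant '[[[-0.15,-0.15,0.4,0,0,0,55],[0,0,0.2,0,0,0,55],[0,0,0.1,0,0,0,55],[0,0,0.1,0,0,0,55],[0,0,0,0,0,0,55]]]'
python3 -c "
from h import *
go(.4207,-.067,.022,94.5)"
```

```text
time: 8.52
ee_pos: [0.4216, -0.0664, 0.0243]
tcp_rot: [179.9, -0.0, 94.7]
wrist_force: [-0.2, -0.1, 0.4]
opening: 0.0568
go cm [-0.05 -0.1   0.23] rv [ 0.001 -0.001  0.003] t 8.5167 ee [ 0.4216 -0.0664  0.0243] F [-0.2 -0.1  0.4] open 0.0568
```

```bash
python3 -m pendant '[[[0,0,-2,0,0,0,55],[0,0,-3,0,0,0,55],[0,0,-3,0,0,0,55],[0,0,-2,0,0,0,55]]]'
python3 -c "
from h import *
bot.camera('wrist')
for m in bot.masks_of('wrist','roller_4_center')[:2]:print(m['confidence'],m['extent'])
go(.6621,-.0858,.13,94.5)"
```

```text
time: 8.85
ee_pos: [0.4187, -0.0661, 0.1243]
tcp_rot: [-179.6, -0.1, 94.7]
wrist_force: [0.9, 0.1, -0.0]
opening: 0.0569
0.77 [219.0, 230.3, 415.6, 448.8]
0.67 [437.6, 212.5, 573.7, 341.9]
go cm [-3.91 23.96 -0.5 ] rv [-0.002 -0.001  0.003] t 8.95 ee [ 0.4201 -0.0663  0.1256] F [-0.3  0.4 -0.6] open 0.0567
```

```bash
python3 -m pendant '[[[-0.6,3.6,-0.1,0,0,0,55],[-0.6,3.6,-0.1,0,0,0,55],[-0.6,3.6,-0.1,0,0,0,55],[-0.6,3.6,-0.1,0,0,0,55],[-0.6,3.6,0,0,0,0,55]]]'
python3 -m pendant '[[[-0.6,3.4,0,0,0,0,55],[-0.3,1.5,0,0,0,0,55],[0,0,0,0,0,0,55]]]'
python3 -c "
from h import *
go(.6621,-.0858,.09,94.5)"
```

```text
time: 9.37
ee_pos: [0.6031, -0.0818, 0.129]
tcp_rot: [-179.9, -0.1, 94.6]
wrist_force: [-0.0, -0.1, 1.1]
opening: 0.0563
time: 9.62
ee_pos: [0.6595, -0.0873, 0.123]
tcp_rot: [-179.8, -0.1, 94.6]
wrist_force: [-0.1, 0.1, -0.3]
opening: 0.0571
go cm [0.12 0.28 3.3 ] rv [-0.004 -0.002  0.002] t 9.6167 ee [ 0.6595 -0.0873  0.123 ] F [-0.1  0.1 -0.3] open 0.0571
```

```bash
python3 -m pendant '[[[0,0.2,1.5,-0.003,-0.002,0,55],[0,0,1.5,0,0,0,55],[0,0,0.3,0,0,0,55]]]'
python3 -c "
from h import *
go(.6621,-.0858,.044,94.5)
im=bot.camera('side');cv2.imwrite('pics/s5.png',cv2.resize(im[120:320,320:520,::-1],None,fx=2.8,fy=2.8))"
```

```text
time: 9.87
ee_pos: [0.6614, -0.0871, 0.0864]
tcp_rot: [-179.8, -0.0, 94.6]
wrist_force: [-1.3, -0.2, -1.1]
opening: 0.0569
go cm [0.13 0.09 4.24] rv [-0.003 -0.     0.002] t 9.8667 ee [ 0.6614 -0.0871  0.0864] F [-1.3 -0.2 -1.1] open 0.0569
```

View pics/s5.png

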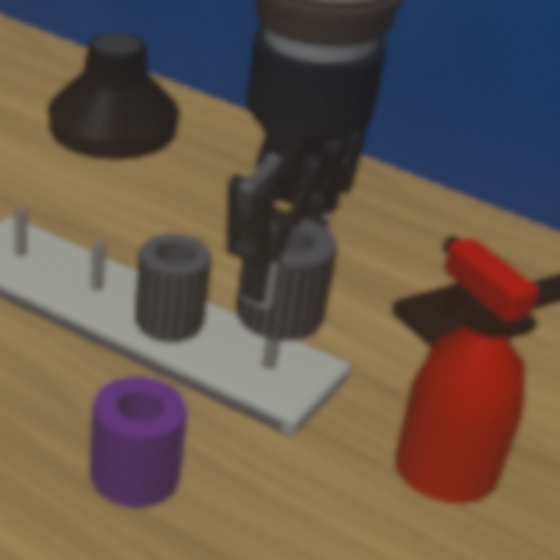

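```bash
python3 - <<'E'
from h import *
c,P=campose("side")
W=np.linalg.inv(P)
def pr(p): return cv2.projectPoints(np.float64([p]),cv2.Rodrigues(W[:3,:3])[0],W[:3,3],c["intrinsics"],c["D"])[0].ravel()
for p in [(.6621,-.0858,.018),(.6621,-.0858,.058),(.6614,-.0871,.062),(.6614,-.0871,.124),(.6449,.1356,.018),(.6449,.1356,.058)]:
    q=pr(p);print(p,q.round(1),((q-[320,120])*2.8).round(0))
im=bot.camera("side");print(loc("side",[[416.4,251.4]],.018))
cv2.imwrite('pics/x.png',cv2.resize(im[180:270,390:460,::-1],None,fx=6,fy=6,interpolation=2))
E
```

```text
(0.6621, -0.0858, 0.018) [414.8 249.8] [266. 363.]
(0.6621, -0.0858, 0.058) [417.4 233.4] [273. 317.]
(0.6614, -0.0871, 0.062) [418.  232.1] [274. 314.]
(0.6614, -0.0871, 0.124) [422.4 204.5] [287. 237.]
(0.6449, 0.1356, 0.018) [326.2 209.8] [ 17. 252.]
(0.6449, 0.1356, 0.058) [326.2 194.3] [ 17. 208.]
[[ 0.6601349 -0.0908087  0.018    ]]
```

View pics/x.png

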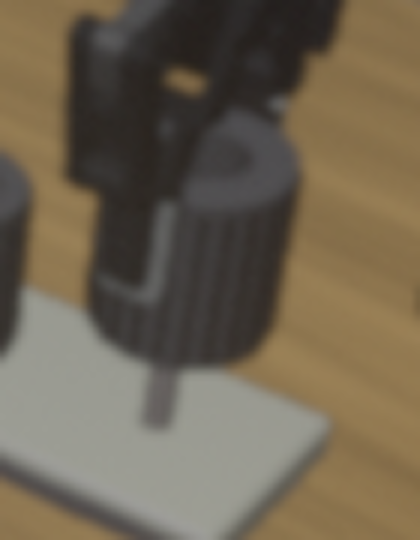

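Post foot at crop (156,425); the roller's bottom centre is about 3 mm to the right of the post axis. That is well inside the 9 mm bore clearance, so I nudge and lower.

```bash
python3 -m pendant '[[[0.1,-0.15,1.5,0,0,0,55],[-0.05,0,1.5,0,0,0,55],[-0.05,0,0.8,0,0,0,55],[0,0,0.2,0,0,0,55]]]'
python3 -c "
from h import *
go(.6621,-.0858,.042,94.5)"
```

```text
time: 10.3
ee_pos: [0.6603, -0.0875, 0.0525]
tcp_rot: [179.8, 0.1, 94.6]
wrist_force: [0.3, 0.2, -0.3]
opening: 0.0568
go cm [0.15 0.19 1.05] rv [0.004 0.001 0.002] t 10.3 ee [ 0.6603 -0.0875  0.0525] F [ 0.3  0.2 -0.3] open 0.0568
```

```bash
python3 -m pendant '[[[0.05,0.1,0.7,0,0,0,55],[0,0,0.3,0,0,0,55],[0,0,0.2,0,0,0,55]]]'
python3 -c "
from h import *
go(.6621,-.0858,.042,94.5)"
```

```text
time: 10.55
ee_pos: [0.6619, -0.087, 0.0424]
tcp_rot: [179.6, 0.1, 94.6]
wrist_force: [-0.6, 0.2, 0.2]
opening: 0.057
go cm [0.12 0.03 0.04] rv [0.007 0.002 0.002] t 10.55 ee [ 0.6619 -0.087   0.0424] F [-0.6  0.2  0.2] open 0.057
```

```bash
python3 -m pendant '[[[0,0,0,0,0,0,85],[0,0,0,0,0,0,85],[0,0,0,0,0,0,85],[0,0,-1.5,0,0,0,85],[0,0,-3,0,0,0,85]]]'
python3 -m pendant '[[[0,0,-3,0,0,0,85],[0,0,-2,0,0,0,85]]]'
python3 -c "
from h import *
im=bot.camera('side');cv2.imwrite('pics/s6.png',cv2.resize(im[120:320,280:480,::-1],None,fx=2.8,fy=2.8))
go(.434,-.2165,.13,94.5)"
```

```text
time: 10.97
ee_pos: [0.6593, -0.0866, 0.0831]
tcp_rot: [-179.9, 0.0, 94.6]
wrist_force: [-0.3, 0.7, -0.3]
opening: 0.0729
time: 11.13
ee_pos: [0.659, -0.0865, 0.1362]
tcp_rot: [-179.9, 0.0, 94.6]
wrist_force: [0.3, -0.6, -0.1]
opening: 0.0725
go cm [-11.12 -23.59   0.97] rv [0.004 0.001 0.002] t 11.1833 ee [ 0.6602 -0.0867  0.1405] F [-0.9  0.2  3.5] open 0.0725
```

View pics/s6.png

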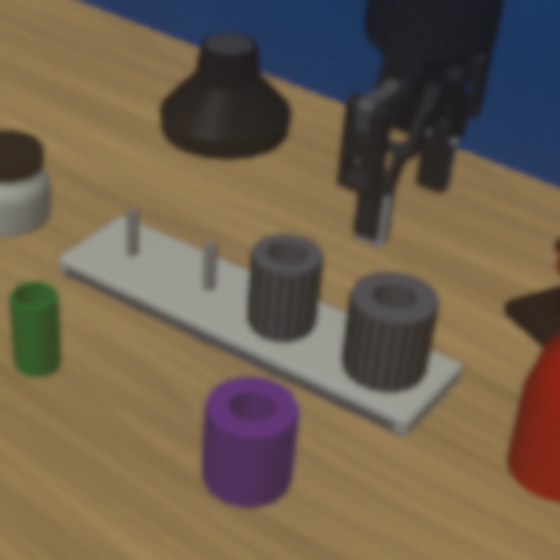

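r3 at crop (285,290) and r4 at (390,335) both stand on the base. Next is r2.

```bash
python3 -m pendant '[[[-1.6,-3.4,0,0,0,0,90],[-1.6,-3.4,0,0,0,0,90],[-1.6,-3.4,0,0,0,0,90],[-1.6,-3.4,0,0,0,0,90],[-1.6,-3.4,0,0,0,0,90]]]'
python3 -m pendant '[[[-1.6,-3.4,0,0,0,0,90],[-1.2,-2.4,0,0,0,0,90],[0,0,0,0,0,0,90],[0,0,0,0,0,0,90]]]'
python3 -c "
from h import *
o=bot.get_obs();im=bot.camera('wrist')
for m in bot.mark_of('wrist','roller_2_center'):print(m, loc('wrist',m['uv'],.031,o))
go(.434,-.2165,.07,94.5)"
```

```text
time: 11.6
ee_pos: [0.4987, -0.1798, 0.1398]
tcp_rot: [179.4, 0.1, 95.0]
wrist_force: [0.1, -0.9, 0.6]
opening: 0.0769
time: 11.93
ee_pos: [0.4357, -0.2166, 0.1411]
tcp_rot: [179.3, 0.3, 94.8]
wrist_force: [0.7, 0.3, 0.2]
opening: 0.0767
{'uv': [311.1, 232.7], 'confidence': 0.84} [[ 0.43462795 -0.22019212  0.031     ]]
go cm [ 0.02 -0.36  7.1 ] rv [0.012 0.005 0.006] t 12.0333 ee [ 0.4367 -0.2161  0.141 ] F [-0.5  0.2  0.4] open 0.0767
```

```bash
python3 -m pendant '[[[-0.1,-0.3,2.5,0.01,0.004,0.004,90],[0,0,3,0,0,0,90],[0,0,2,0,0,0,90],[0,0,0,0,0,0,90]]]'
python3 -c "
from h import *
go(.434,-.218,.022,94.5)"
```

```text
time: 12.37
ee_pos: [0.4395, -0.2161, 0.0652]
tcp_rot: [179.6, 0.2, 94.9]
wrist_force: [0.1, 0.0, -0.9]
opening: 0.0771
go cm [-0.13 -0.6   4.32] rv [0.007 0.003 0.006] t 12.3667 ee [ 0.4395 -0.2161  0.0652] F [ 0.1  0.  -0.9] open 0.0771
```

```bash
python3 -m pendant '[[[-0.1,-0.5,1.3,0.005,0.002,0.004,90],[0,0,1.5,0,0,0,90],[0,-0.1,1,0,0,0,90],[0,0,0,0,0,0,90]]]'
python3 -c "
from h import *
go(.434,-.218,.022,94.5)"
```

```text
time: 12.7
ee_pos: [0.4373, -0.2158, 0.0275]
tcp_rot: [179.9, 0.0, 94.9]
wrist_force: [-1.2, -0.4, 0.2]
opening: 0.0765
go cm [-0.2  -0.35  0.55] rv [0.002 0.001 0.007] t 12.7 ee [ 0.4373 -0.2158  0.0275] F [-1.2 -0.4  0.2] open 0.0765
```

```bash
python3 -m pendant '[[[-0.15,-0.3,0.3,0,0,0.005,35],[0,0,0.1,0,0,0,35],[0,0,0.1,0,0,0,35],[0,0,0.1,0,0,0,35],[0,0,0.1,0,0,0,35]]]'
python3 -m pendant '[[[0,0,0.1,0,0,0,35],[0,0,0,0,0,0,35]]]'
python3 -c "
from h import *
go(.434,-.218,.022,94.5)"
```

```text
time: 13.12
ee_pos: [0.4367, -0.2179, 0.0248]
tcp_rot: [179.7, 0.2, 94.7]
wrist_force: [-1.6, -0.3, 4.2]
opening: 0.0408
time: 13.28
ee_pos: [0.437, -0.2181, 0.0253]
tcp_rot: [179.6, 0.2, 94.7]
wrist_force: [0.4, -0.6, -0.6]
opening: 0.0406
go cm [ 0.03 -0.31  0.33] rv [0.006 0.003 0.003] t 13.2833 ee [ 0.437  -0.2181  0.0253] F [ 0.4 -0.6 -0.6] open 0.0406
```

```bash
python3 -m pendant '[[[0,0,-2,0,0,0,35],[0,0,-3.5,0,0,0,35],[0,0,-3.5,0,0,0,35],[0,0,-2,0,0,0,35]]]'
python3 -c "
from h import *
bot.camera('wrist')
for m in bot.masks_of('wrist','roller_2_center')[:2]:print(m['confidence'],m['extent'])
go(.6506,.0618,.14,94.5)"
```

```text
time: 13.62
ee_pos: [0.4337, -0.2166, 0.1344]
tcp_rot: [-180.0, -0.1, 94.7]
wrist_force: [-0.1, -0.1, -0.7]
opening: 0.0409
0.69 [247.5, 249.0, 388.6, 441.0]
go cm [26.04 23.77 -0.45] rv [0.002 0.001 0.003] t 13.7167 ee [ 0.4349 -0.2171  0.1352] F [ 0.5 -0.2 -0.3] open 0.041
```

```bash
python3 -m pendant '[[[2.8,2.55,-0.1,0,0,0,35],[2.8,2.55,-0.1,0,0,0,35],[2.8,2.55,-0.1,0,0,0,35],[2.8,2.55,-0.1,0,0,0,35],[2.8,2.55,-0.1,0,0,0,35]]]'
python3 -m pendant '[[[2.8,2.55,0,0,0,0,35],[2.8,2.55,0,0,0,0,35],[2.8,2.55,0,0,0,0,35],[2,1.9,0,0,0,0,35],[0,0,0,0,0,0,35]]]'
python3 -c "
from h import *
go(.6506,.0618,.088,94.5)"
```

```text
time: 14.13
ee_pos: [0.5525, -0.0683, 0.1392]
tcp_rot: [179.8, 0.2, 93.9]
wrist_force: [0.2, -0.6, -0.1]
opening: 0.0406
time: 14.55
ee_pos: [0.6463, 0.054, 0.1324]
tcp_rot: [179.9, 0.1, 94.2]
wrist_force: [0.9, -0.6, -0.6]
opening: 0.0404
go cm [0.76 0.47 4.44] rv [ 0.001  0.002 -0.006] t 14.55 ee [0.6463 0.054  0.1324] F [ 0.9 -0.6 -0.6] open 0.0404
```

```bash
python3 -m pendant '[[[0.7,0.4,1.5,0,0.002,-0.005,35],[0,0,2,0,0,0,35],[0,0,0.8,0,0,0,35]]]'
python3 -c "
from h import *
go(.6506,.0618,.043,94.5)
im=bot.camera('side');cv2.imwrite('pics/s7.png',cv2.resize(im[150:270,290:430,::-1],None,fx=4.5,fy=4.5,interpolation=2))"
```

```text
time: 14.8
ee_pos: [0.6514, 0.0639, 0.0862]
tcp_rot: [179.9, 0.0, 94.7]
wrist_force: [-0.5, -0.4, -1.2]
opening: 0.0407
go cm [-0.2  -0.1   4.32] rv [0.002 0.    0.003] t 14.8 ee [0.6514 0.0639 0.0862] F [-0.5 -0.4 -1.2] open 0.0407
```

View pics/s7.png

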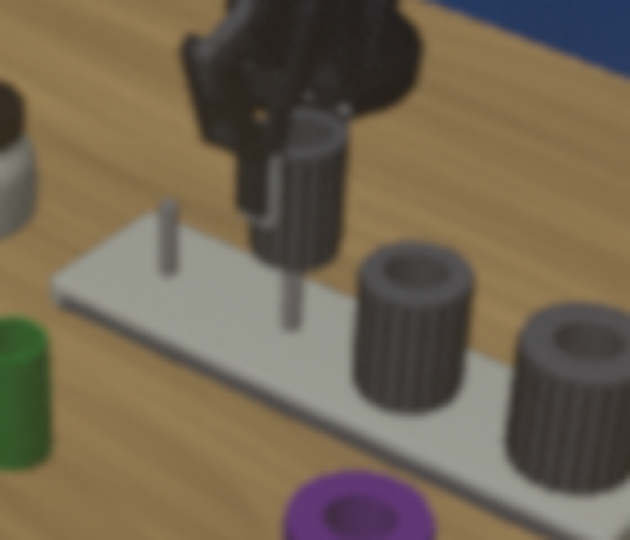

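The roller bottom at crop (296,245) is over the post axis at x≈291, about 2 mm off. I lower it.

```bash
python3 -m pendant '[[[-0.1,-0.1,1.5,0,0,0,35],[-0.1,0,1.5,0,0,0,35],[-0.05,0,0.8,0,0,0,35],[0,0,0.1,0,0,0,35]]]'
python3 -c "
from h import *
go(.6506,.0618,.043,94.5)"
```

```text
time: 15.18
ee_pos: [0.6491, 0.0593, 0.0452]
tcp_rot: [-180.0, 0.0, 94.6]
wrist_force: [0.1, -0.5, -0.3]
opening: 0.0408
go cm [0.24 0.17 0.22] rv [-0.001  0.001  0.001] t 15.1833 ee [0.6491 0.0593 0.0452] F [ 0.1 -0.5 -0.3] open 0.0408
```

```bash
python3 -m pendant '[[[0.1,0.1,0.15,0,0,0,35],[0,0,0,0,0,0,75],[0,0,0,0,0,0,75],[0,0,0,0,0,0,75],[0,0,0,0,0,0,75]]]'
python3 -m pendant '[[[0,0,-2,0,0,0,70],[0,0,-3,0,0,0,65],[0,0,-3,0,0,0,60],[0,0,-2,0,0,0,60]]]'
python3 -c "
from h import *
go(.434,.091,.13,94.5)"
```

```text
time: 15.6
ee_pos: [0.6512, 0.0596, 0.0473]
tcp_rot: [179.8, 0.0, 94.5]
wrist_force: [-0.0, 0.2, -0.4]
opening: 0.0642
time: 15.93
ee_pos: [0.6485, 0.0596, 0.1465]
tcp_rot: [-179.7, 0.0, 94.5]
wrist_force: [0.3, -0.2, 0.6]
opening: 0.0512
go cm [  4.82 -21.13   1.74] rv [-0.005  0.001 -0.   ] t 15.9333 ee [0.6485 0.0596 0.1465] F [ 0.3 -0.2  0.6] open 0.0512
```

```bash
python3 -m pendant '[[[0.8,-3.6,0,0,0,0,60],[0.8,-3.6,0,0,0,0,60],[0.8,-3.6,0,0,0,0,60],[0.8,-3.6,0,0,0,0,60],[0.8,-3.6,0,0,0,0,60]]]'
python3 -m pendant '[[[0.6,-2,0.5,0,0,0,60],[0,-0.7,0,0,0,0,60],[0,0,0,0,0,0,60],[0,0,0,0,0,0,60]]]'
python3 -c "
from h import *
o=bot.get_obs();im=bot.camera('wrist')
for m in bot.mark_of('wrist','roller_1_center'):print(m, loc('wrist',m['uv'],.031,o))
hsv=cv2.cvtColor(im,cv2.COLOR_RGB2HSV)
cv2.imwrite('pics/w8.png',im[...,::-1])
go(.434,.091,.07,94.5)"
```

```text
time: 16.35
ee_pos: [0.4704, 0.0859, 0.1515]
tcp_rot: [179.5, 0.0, 94.4]
wrist_force: [-0.1, 0.3, 0.5]
opening: 0.0512
time: 16.68
ee_pos: [0.438, 0.0907, 0.1498]
tcp_rot: [179.1, -0.0, 94.5]
wrist_force: [-0.0, -0.2, -0.1]
opening: 0.0514
{'uv': [306.2, 221.2], 'confidence': 0.83} [[0.4336251  0.09257618 0.031     ]]
{'uv': [433.3, 215.0], 'confidence': 0.73} [[0.51394935 0.10271561 0.031     ]]
go cm [ 0.07 -0.57  7.95] rv [ 0.015 -0.001 -0.   ] t 16.7833 ee [0.4385 0.0906 0.1496] F [ 0.3  0.5 -0.3] open 0.0515
```

View pics/w8.png

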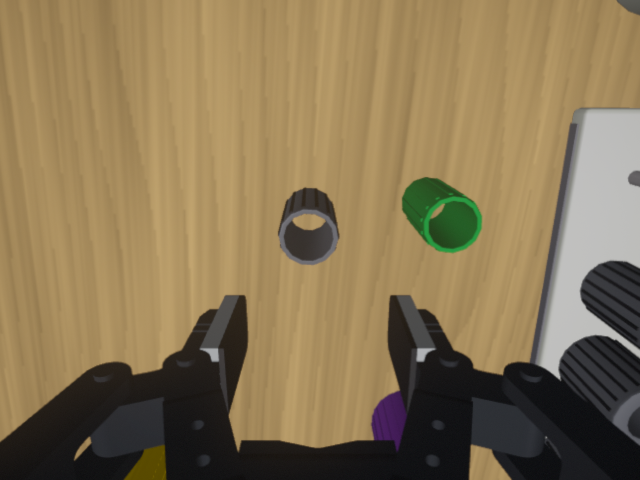

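r1 (grey) has its rim at (309,237), and the green look-alike sits at (452,225), clear of the half-open fingers. I descend.

```bash
python3 -m pendant '[[[0,-0.5,2.5,0.014,0,0,60],[0,0,3,0,0,0,60],[0,0,2.2,0,0,0,60],[0,0,0,0,0,0,60]]]'
python3 -c "
from h import *
go(.434,.0918,.022,94.5)"
```

```text
time: 17.12
ee_pos: [0.4397, 0.0899, 0.0714]
tcp_rot: [179.8, -0.1, 94.3]
wrist_force: [-0.0, 0.3, -0.4]
opening: 0.0514
go cm [ 0.23 -0.57  4.94] rv [ 0.004 -0.001 -0.003] t 17.1167 ee [0.4397 0.0899 0.0714] F [-0.   0.3 -0.4] open 0.0514
```

```bash
python3 -m pendant '[[[0.15,-0.6,0.2,0.003,0,0,60],[0,0,0.3,0,0,0,60]]]'
python3 -c "
from h import *
go(.434,.0918,.022,94.5)"
```

```text
time: 17.28
ee_pos: [0.4344, 0.0906, 0.0666]
tcp_rot: [-179.9, -0.0, 94.3]
wrist_force: [-0.4, -0.2, 1.3]
opening: 0.051
go cm [ 0.12 -0.03  4.46] rv [-0.001 -0.001 -0.004] t 17.2833 ee [0.4344 0.0906 0.0666] F [-0.4 -0.2  1.3] open 0.051
```

```bash
python3 -m pendant '[[[0.05,0,1.4,0,0,0,60],[0,-0.1,1.5,0,0,0,60],[0,-0.1,1,0,0,0,60],[0,-0.1,0.2,0,0,0,60]]]'
python3 -c "
from h import *
go(.434,.0918,.022,94.5)"
```

```text
time: 17.62
ee_pos: [0.4351, 0.0915, 0.029]
tcp_rot: [179.7, -0.1, 94.3]
wrist_force: [-0.3, 0.3, -0.1]
opening: 0.0515
go cm [ 0.04 -0.11  0.7 ] rv [ 0.006 -0.001 -0.004] t 17.6167 ee [0.4351 0.0915 0.029 ] F [-0.3  0.3 -0.1] open 0.0515
```

```bash
python3 -m pendant '[[[0,-0.1,0.4,0.004,0,0,28],[0,0,0.1,0,0,0,28],[0,0,0.1,0,0,0,28],[0,0,0.1,0,0,0,28],[0,0,0,0,0,0,28]]]'
python3 -c "
from h import *
go(.434,.0918,.022,94.5)"
python3 -m pendant '[[[0,0,-2,0,0,0,28],[0,0,-3.5,0,0,0,28],[0,0,-3.5,0,0,0,28],[0,0,-2,0,0,0,28]]]'
python3 -c "
from h import *
bot.camera('wrist')
for m in bot.masks_of('wrist','roller_1_center')[:2]:print(m['confidence'],m['extent'])
go(.6449,.1356,.13,94.5)"
```

```text
time: 18.03
ee_pos: [0.4355, 0.0917, 0.0257]
tcp_rot: [179.7, -0.1, 94.3]
wrist_force: [-0.3, 0.3, -0.2]
opening: 0.0331
go cm [ 0.02 -0.15  0.37] rv [ 0.004 -0.002 -0.004] t 18.0333 ee [0.4355 0.0917 0.0257] F [-0.3  0.3 -0.2] open 0.0331
time: 18.37
ee_pos: [0.4323, 0.0909, 0.1359]
tcp_rot: [-179.8, -0.1, 94.3]
wrist_force: [1.5, 0.3, 0.3]
opening: 0.0324
0.98 [416.5, 182.4, 507.3, 265.4]
0.65 [259.9, 247.0, 376.3, 420.8]
go cm [ 2.87 21.4   0.68] rv [ 0.    -0.001 -0.004] t 18.4667 ee [0.4336 0.0911 0.1367] F [-0.5 -0.  -0.6] open 0.0328
```

Held, with its mask rising with the tool. Now to the jar-end post.

```bash
python3 -m pendant '[[[0.5,3.6,0,0,0,0,28],[0.5,3.6,0,0,0,0,28],[0.5,3.6,0,0,0,0,28],[0.5,3.6,0,0,0,0,28],[0.5,3.6,0,0,0,0,28]]]'
python3 -m pendant '[[[0.4,2.6,0,0,0,0,28],[0.1,1,0,0,0,0,28],[0,0,0,0,0,0,28]]]'
python3 -c "
from h import *
go(.6449,.1356,.088,94.5)"
```

```text
time: 18.88
ee_pos: [0.6128, 0.1297, 0.1377]
tcp_rot: [179.8, -0.1, 94.2]
wrist_force: [-0.9, -1.0, -0.1]
opening: 0.0327
time: 19.13
ee_pos: [0.655, 0.1388, 0.1323]
tcp_rot: [180.0, -0.1, 94.3]
wrist_force: [0.3, -0.6, 0.0]
opening: 0.0329
go cm [-0.25 -1.03  4.43] rv [ 0.001 -0.001 -0.004] t 19.1333 ee [0.655  0.1388 0.1323] F [ 0.3 -0.6  0. ] open 0.0329
```

```bash
python3 -m pendant '[[[-0.2,-0.9,1.5,0,0,-0.004,28],[0,0,2,0,0,0,28],[0,0,0.8,0,0,0,28]]]'
python3 -c "
from h import *
go(.6449,.1356,.044,94.5)
im=bot.camera('side');cv2.imwrite('pics/s9.png',cv2.resize(im[150:270,260:400,::-1],None,fx=4.5,fy=4.5,interpolation=2))"
```

```text
time: 19.38
ee_pos: [0.6463, 0.1362, 0.0873]
tcp_rot: [179.9, -0.1, 94.5]
wrist_force: [0.1, 0.5, -0.4]
opening: 0.033
go cm [-0.06 -0.15  4.33] rv [ 0.001 -0.001 -0.   ] t 19.3833 ee [0.6463 0.1362 0.0873] F [ 0.1  0.5 -0.4] open 0.033
```

View pics/s9.png

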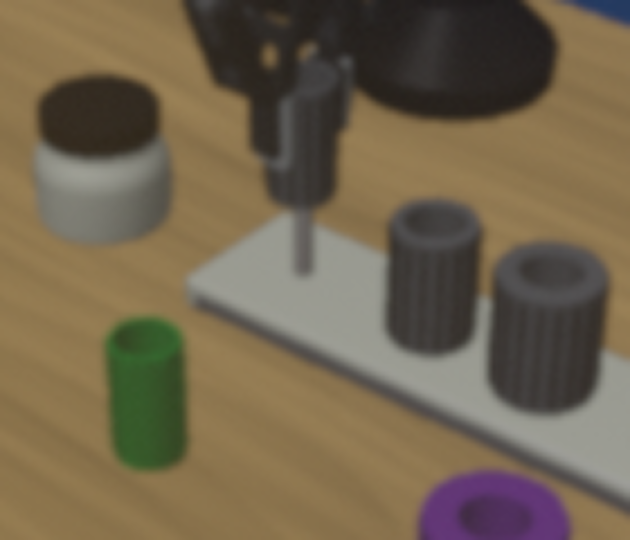

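Post axis x≈303, roller bottom centre ≈(300,187). It is aligned within a few mm, with a slight nudge toward −x. I lower it.

```bash
python3 -m pendant '[[[-0.15,-0.25,1.5,0,0,0,28],[0,0,1.5,0,0,0,28],[-0.05,0,0.8,0,0,0,28],[0,0,0.1,0,0,0,28]]]'
python3 -c "
from h import *
go(.6449,.1356,.044,94.5)"
```

```text
time: 19.77
ee_pos: [0.6419, 0.1336, 0.0485]
tcp_rot: [180.0, -0.1, 94.5]
wrist_force: [-0.8, 0.6, -0.2]
opening: 0.0331
go cm [0.17 0.31 0.45] rv [ 0.001 -0.001 -0.   ] t 19.7667 ee [0.6419 0.1336 0.0485] F [-0.8  0.6 -0.2] open 0.0331
```

```bash
python3 -m pendant '[[[0.1,0.2,0.35,0,0,0,28],[0,0,0.1,0,0,0,28],[0,0,0,0,0,0,65],[0,0,0,0,0,0,65],[0,0,0,0,0,0,65]]]'
python3 -m pendant '[[[0,0,0,0,0,0,65],[0,0,-2,0,0,0,65],[0,0,-3,0,0,0,65],[0,0,-3,0,0,0,65],[0,0,-3,0,0,0,65]]]'
python3 -m pendant '[[[0,-3.5,-2,0,0,0,65],[0,-3.5,-2,0,0,0,65],[0,-3.5,0,0,0,0,65],[0,-3.5,0,0,0,0,65],[0,-3.5,0,0,0,0,65]]]'
python3 -m pendant '[[[0,-2,0,0,0,0,65],[0,0,0,0,0,0,65],[0,0,0,0,0,0,65]]]'
python3 -c "
from h import *
a=bot.camera('top');b=bot.camera('side')
A=cv2.resize(a[110:230,170:490,::-1],(800,300),interpolation=2);B=cv2.resize(b[130:310,240:540,::-1],(500,300),interpolation=2);B=cv2.copyMakeBorder(B,0,0,0,300,0)
cv2.imwrite('pics/f.png',np.vstack([A,B]))
for n in('top','side'):
  for k in(1,2,3,4):
    for m in bot.mark_of(n,f'roller_{k}_center')[:3]:
      if m['confidence']>.3:print(n,k,round(m['confidence'],2),np.round(m['uv']),loc(n,m['uv'],.049)[0].round(4))"
```

```text
time: 20.18
ee_pos: [0.645, 0.1352, 0.0473]
tcp_rot: [179.8, -0.1, 94.5]
wrist_force: [0.6, 0.3, -0.4]
opening: 0.0554
time: 20.6
ee_pos: [0.6415, 0.1343, 0.1541]
tcp_rot: [-179.6, -0.0, 94.5]
wrist_force: [1.0, 0.0, -0.2]
opening: 0.0556
time: 21.02
ee_pos: [0.4698, 0.1211, 0.2011]
tcp_rot: [179.8, -0.1, 94.4]
wrist_force: [-0.7, -0.2, 0.8]
opening: 0.0557
time: 21.27
ee_pos: [0.444, 0.119, 0.2044]
tcp_rot: [179.6, -0.2, 94.5]
wrist_force: [-1.0, 0.4, 0.2]
opening: 0.0553
top 1 0.84 [265. 161.] [0.6432 0.1323 0.049 ]
top 1 0.55 [279. 227.] [0.5124 0.1018 0.049 ]
top 2 0.58 [304. 158.] [0.6491 0.0547 0.049 ]
top 2 0.53 [266. 164.] [0.6365 0.1294 0.049 ]
top 3 0.7 [333. 154.] [ 0.6583 -0.0034  0.049 ]
top 4 0.91 [369. 220.] [ 0.5267 -0.0746  0.049 ]
top 4 0.89 [407. 325.] [ 0.3225 -0.147   0.049 ]
top 4 0.83 [377. 150.] [ 0.6661 -0.0911  0.049 ]
side 1 0.8 [293. 238.] [0.4978 0.0838 0.049 ]
side 2 0.64 [354. 209.] [0.6537 0.0651 0.049 ]
side 3 0.72 [381. 221.] [ 0.6583 -0.0033  0.049 ]
side 4 0.98 [415. 236.] [ 0.6626 -0.082   0.049 ]
side 4 0.8 [367. 278.] [ 0.5084 -0.0903  0.049 ]
```

View pics/f.png

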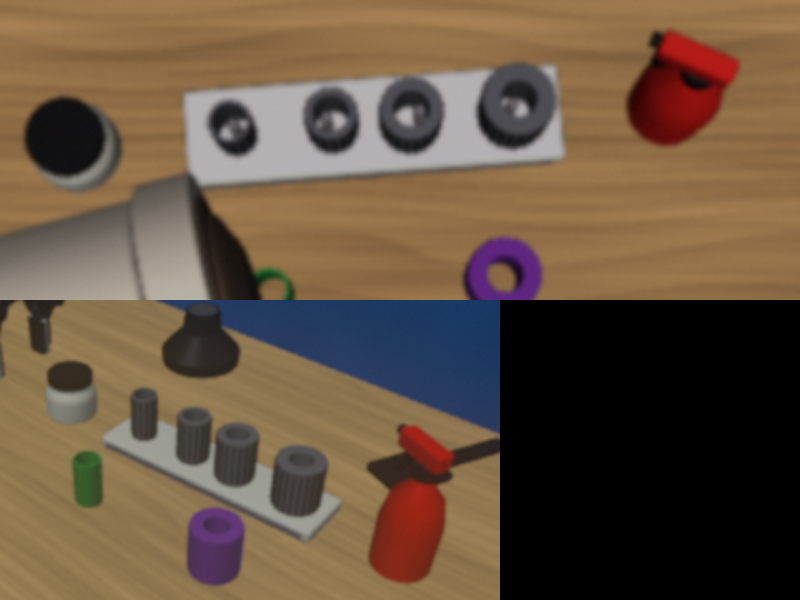

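The final view shows all four rollers upright on the white base with a post visible in each bore. From the sprayer to the jar they run r4, r3, r2, r1. The bottle and jar have not moved.

```bash
python3 -c "
from workcell import bot
print(bot.job_done())"
```

```text
the job is handed in; nothing more can be done
None
```

I put the four grey rollers on the posts in order, thickest (58 mm) at the spray bottle's end to thinnest (34 mm) at the jar's end, and handed the job in at about 22 s. The hand-in gave no verdict.

- **Placing:** the last top and side pictures show every roller upright on the white base with its post inside the bore. The gripper was open and well clear.
- **Bottle, jar and look-alikes:** I never went near the bottle or the jar, and they look unmoved. I did not touch the green, purple or yellow look-alikes.
- **Accuracy:** the 50 mm roller sits about 8–9 mm off its post's centre, toward the jar. That is as far as the bore allows and inside the 13 mm limit.
- **Checks that disagreed:** the two cameras differ by up to about 10 mm on where the other rollers stand. The side camera's network did not report the thinnest roller on its post, only the green look-alike. That roller is plain to see in the side and top pictures, and the top network reported it.

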